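Slide the lamp head round the bent arm and switch it on

ROBOT

A 7-joint arm with a two-finger parallel gripper is mounted at the origin on the work surface. World frame = base frame: x ahead of the robot, y to its left, z up, the work surface at z = 0. Lengths are in mm, angles in rad, forces in N, time in s.
With the tool pointing down it reaches from about 350 to 900 mm from the base axis. Payload 8.1 kg.
Tool frame: the origin (TCP) lies midway between the tips of the shut fingers; the grasp point (between the pads) lies 19 mm behind it; z points along the fingers, y is the line along which they close (so a half turn about z gives the same grasp; the last joint's range is limited). The gripper opens to 85 mm and grips with 20 to 120 N. Pads are 22 mm wide; open, the fingers measure 114 mm over their backs; the gripper's body (76 mm by 85 mm) begins 54 mm behind the grasp point. The pads swing forward as they close: fully open they stand 13 mm farther back than shut.
Start: joints at [1.182, 0.434, 0.025, 1.573, -0.012, 1.134, -0.075], TCP at [176.179, -599.668, 231.323] pointing down, gripper open.
Joint ranges: [-2.62, 2.62], [-0.44, 2.09], [-1.27, 1.32], [0.08, 2.57], [-1.32, 4.46], [0.12, 2], [-2.74, 2.74]. Speed limits (rad/s): [2.22, 2.22, 3.01, 3.01, 3.14, 3.14, 3.14].

INTERFACE

Orientations are given as a rotation vector (axis times angle).
In Python, from plant import sense, viewer, order gives the robot as it stands.
- The arm moves only by the tool move_arm, never from a script. Its argument "targets" is one flat list of numbers, 7 for each row, row after row: the opening, from 0 (shut) to 1 (fully open), then the shift along the tool's x, y, z in mm, then the turn, a rotation vector about the tool's x, y, z in rad. A call has 1 to 5 rows; each row shifts and turns the commanded pose from where the row before left it, along the tool's axes as they then stand; what a row does not reach is not made up. A row lasts 1/12 s, in which the tool goes at most 41.7 mm and 7.16 degrees, less where a joint would pass 70% of its speed; a pose out of reach is approached as far as the arm can. A call is refused whole if a number of a shift passes 41.7 or a number of a turn 0.125, either way. A call with a gripper value outside its range is refused whole. The fingers move at their own pace and stop on an object; the grip force is fixed at half the most. Time passes only in rows, so rows that do not move let the fingers close. It gives the time, the measured TCP pose, the force, the opening and the grip force at its end, in the units of the state.
- sense(): the state, without advancing time (a new reading comes with each control period).
- viewer.read_camera(name): name is "scene" or "top" or "wrist"; returns a dict with "pixels" (384x512x3 uint8, red, green, blue), "range_z" (384x512 float32, mm along the optical axis (not along the pixel's ray), 0 where there is no reading), "vfov" (degrees; the focal length in pixels is half the picture's height over the tangent of half this angle, whatever the lens; pixels are square), "cx", "cy" (the principal point, pixels), "world_to_cam" (4x4, takes a point from world to camera coordinates). Camera axes: x right, y down, z forward; pixel columns grow to the right and rows downward; lengths in mm; the calibration is good to about 2 mm. A picture is of the moment at which its call begins.
- order.hand_in(): hands the job in; it is judged then, once.
The state is a dict: "clock": time; "qpos": joint angles; "joint_velocities": joint speeds; "joint_efforts": joint torques, N m; "position": TCP position; "eef_rot": TCP orientation; "force": force on the tool from outside, world axes, zero at the start; "torque": the same for the moment, N m; "grip_width": finger opening in mm; "grasp_force": force on a finger pad.
Only numpy, scipy, OpenCV 4.12 (cv2) and the standard library are available. Lean on these libraries where they do the work, as an engineer would, in place of code of your own. Each camera call takes 0.05 s, during which the arm holds its last target. There are 200 camera calls.

TASK

Bring the lamp out over the table: slide its head along the bent rod, round the bend and right out until it sits against the ball at the end of the rod, gently, without letting it bind or forcing it. Then switch it on at the switch box: push the selector knob in, turn it clockwise to the next mark (one step, a sixth of a turn) and let it spring back up. Leave the other things on the table where they are.

Things in the scene. Friction and masses are not known exactly. Their poses are not given: they have to be found in the camera images.
- lamp: Reading lamp fixed to the table: dark round foot (116 mm wide, 18 mm high), upright post and level rod of 10 mm steel bar. Origin on the table under the post; z up. The rod, centre line 190 mm high, runs 200 mm in the lamp's -y (its first 25 mm curve out of the post), then a level right-angle bend (centre-line radius 55 mm), then 120 mm in the lamp's -x to a ball 24 mm wide.
- post (a point): Point on the post's axis at the height of the rod's centre line (190 mm); axes as the lamp.
- bend_start (a point): Point on the rod's centre line where the bend begins, 200 mm from the post in the lamp's -y direction; axes as the lamp.
- bend_end (a point): Point on the rod's centre line where the bend ends and the outer straight begins: at (-55, -255) mm in the lamp's x, y; axes as the lamp. The centre of the bend lies at (-55, -200) mm.
- rod_seat (a point): Point on the rod's centre line where the centre of the head's hole is when its collar touches the end ball: at (-152, -255) mm in the lamp's x, y (23 mm before the ball's centre); axes as the lamp.
- head_hole (a point): Centre of the hole of the lamp head's aluminium collar (22 mm long, 29 mm wide), loose on the rod. The hole, 17 mm wide, runs along the head's x, which at the start points along the rod to the post. On the 10 mm rod it hangs about 3.5 mm below the centre line: play 3.5 mm all round when centred. It goes round the bend only if turned with the rod.
- head_grip (a point): Centre of the head's flat grip, 38 mm above the hole centre; same axes as head_hole. An upright plate 30 mm long along the head's x (along the rod), 14 mm thick along its y, reaching from 14 to 57 mm above the hole centre: grasp it from above across its 14 mm.
- knob (a joint): Turn of the selector knob in rad, clockwise from above: 0 = off (first mark), 1.047 = next mark, 2.094 = last mark. While up it is locked at its mark, with about 0.1 rad of play either way; it turns (about 0.03 N m) only while pushed in more than 5 mm.
- knob_push (a joint): How far the knob is pushed down into the box, in m: 0 = up, 0.008 = fully in. A spring holds it up: 3 N at the start of the push, 7 N fully in. It springs up only at a mark.
- knob_grip (a point): On the knob's vertical axis, 84 mm above the table with the knob up. The black grip bar is 50 mm long along this point's x, 16 mm thick along its y, from 60 to 96 mm above the table, on a round skirt 58 mm wide that moves with it. A white line on the bar points along -x to the marks. Grasp the bar from above across its 16 mm.
- switchbox: The lamp's wooden switch box fixed to the table, 110 x 110 mm and 45 mm high; origin at the centre of its underside. Three white marks on its top lie round the knob, 60 degrees apart; the first lies along its -x.
- cigarbox: Dark wooden box, 110 x 80 x 22 mm, lying near the end of the rod; origin at the centre of its underside. Bystander.
- woodball: Dark carved wooden ball with a flat foot, 88 mm wide, 83 mm high; origin at the centre of its underside. Bystander.
- ashbowl: Grey stone bowl, 110 mm wide, 45 mm high; origin at the centre of its underside. Bystander.
- bottle: Green glass bottle, 62 mm wide, 210 mm high; origin at the centre of its underside. Bystander.
- head: The lamp head (about 0.22 kg, may vary by a quarter): collar, grip and a conical dark shade 82 mm wide hanging from 28 to 82 mm below the hole, which keeps it upright by itself. Its origin is the centre of its hole. It starts on the rod's first straight, 70 to 150 mm from the post.
Mind the look-alikes: they are no part of the job. What is shaped like the switchbox but purple is not meant.

How it is judged (in metres and radians):
On the way, in this order (a step that is already met when the one before it is completed fails the run):
1. the lamp head has come round the bend and sits at the end ball (hole centre within 15 mm of its seated place) (distance between head_hole and rod_seat below 0.015 m), for 0.2 s.
2. then the knob is pushed in (more than 5 mm) (value of joint knob_push above 0.005 m), for 0.1 s.
3. then the knob stands up again at the next mark (value of joint knob between 0.85 and 1.25 rad and value of joint knob_push below 0.0025 m), for 0.2 s.
At the end, for the whole second after the job is handed in: The head hangs upright (within 0.25 rad) and at rest on the rod with its hole centre within 15 mm of its seated place against the end ball; the knob is at the next mark (0.85 to 1.25 rad) and has sprung up (pushed in less than 2.5 mm) (all of step 3 and distance between head_hole and rod_seat below 0.015 m and angle between head_hole's own z axis and vertical below 0.25 rad and linear speed of head below 0.02 m/s); the robot touches nothing.
It fails at once if the head is forced on the rod (more than 30 N between them) (contact force between head and lamp above 30 N).
It fails at once if the cigarbox is moved by more than 30 mm (distance of cigarbox from where it was at the start of the episode above 0.03 m).
It fails at once if the woodball is moved by more than 30 mm (distance of woodball from where it was at the start of the episode above 0.03 m).
It fails at once if the ashbowl is moved by more than 30 mm (distance of ashbowl from where it was at the start of the episode above 0.03 m).
It fails at once if the bottle is moved by more than 30 mm (distance of bottle from where it was at the start of the episode above 0.03 m).
It also fails if it takes over 61 s, if anything falls off the work surface, if the arm or the gripper's body presses on something with over 40 N, if the wrist force passes 120 N, or if a joint passes its speed limit or range.

## Working session

There is one attempt and no reset: what is moved stays moved. The work goes in short steps, Python scripts to look and compute and a tool call to move; the robot and the scene stay as the last step left them, time stands still between calls to the robot, and variables do not carry over. Pictures are saved under pics/ and viewed, at most 13 in all, crops included, and the job is handed in when it is done.

Besides the shell and the picture viewer there is one more tool, called in YAML: its name, and indented under it one key for each argument. move_arm: Moves the arm, as the interface text tells. Its arguments: {"type":"object","properties":{"targets":{"type":"array","items":{"type":"number"}}},"required":["targets"]}

```bash
mkdir -p pics; ls; cat > h.py <<'E'
import numpy as np, cv2
from plant import sense, viewer, order
from scipy.spatial.transform import Rotation as R
def cam(n):
    c=viewer.read_camera(n); p=c["pixels"]; z=c["range_z"].astype(float)
    f=p.shape[0]/2/np.tan(np.radians(c["vfov"])/2)
    v,u=np.mgrid[:p.shape[0],:p.shape[1]]
    P=np.stack([(u-c["cx"])/f*z,(v-c["cy"])/f*z,z,np.ones_like(z)],-1)
    W=(P@np.linalg.inv(c["world_to_cam"]).T)[...,:3]; W[z==0]=np.nan
    return p,W,c
def save(n,p): cv2.imwrite("pics/"+n+".png",p[...,::-1])
def st():
    s=sense(); M=R.from_rotvec(s["eef_rot"]).as_matrix()
    print("t",s["clock"],"tcp",np.round(s["position"],1),"q",np.round(s["qpos"],2),"F",np.round(s["force"],1),"w",s["grip_width"],"gf",s["grasp_force"]);print(np.round(M,3)); return s,M
E
python3 - <<'E'
from h import *
a,W,c=cam("scene"); b,W2,c2=cam("top")
np.savez("s0.npz",a=a,W=W,b=b,W2=W2)
save("a",a);save("b",b)
st()
E
```

```text
pics
t 0.1 tcp [ 176.  -599.2  230.6] q [ 1.18  0.44  0.02  1.57 -0.01  1.13 -0.08] F [ 0.1 -0.1 -0.5] w 85.33561766310795 gf 0.0
[[ 0.959  0.282 -0.001]
 [ 0.282 -0.959  0.001]
 [-0.    -0.001 -1.   ]]
```

View pics/a.png

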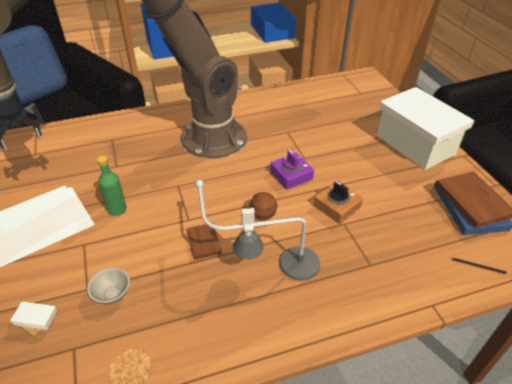

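View pics/b.png

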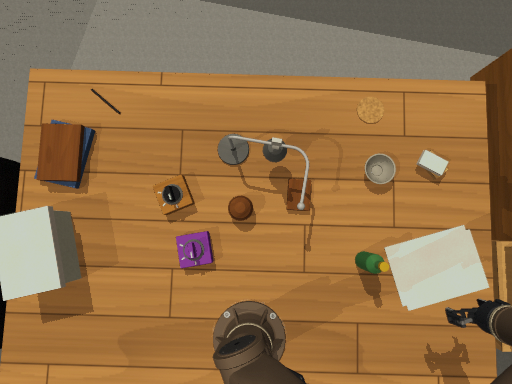

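The scene view shows the lamp: foot (300,263), head (248,238), end ball (200,184). The wooden switch box is at (339,202) and the purple look-alike at (292,170). In the top view they are: foot (234,150), head (277,148), ball (301,206), wooden box (173,195), purple box (195,250). The wooden box with the black knob fits the description, because the other is purple. I'll measure it and confirm in a crop.

```bash
python3 - <<'E'
from h import *
d=np.load("s0.npz"); 
for W,p,n in((d["W"],d["a"],"scene"),(d["W2"],d["b"],"top")):
    x,y,z=W[...,0],W[...,1],W[...,2]
    print(n)
    u0=dict(scene=(185,320,170,290),top=(215,325,125,220))[n]
    m=np.zeros(z.shape,bool); m[u0[2]:u0[3],u0[0]:u0[1]]=1
    hi=m&(z>175)&(z<262)
    v,u=np.where(hi); o=np.argsort(u if n=="top" else -u)
    P=W[hi]; print(hi.sum()); print(np.c_[u,v,P.round(0)][o][::max(1,len(o)//45)].astype(int).tolist())
    f=m&(z>10)&(z<26)&(abs(p.astype(int).max(-1)-p.min(-1))<25); print("foot",f.sum(),np.nanmedian(W[f],0),np.nanmin(W[f],0),np.nanmax(W[f],0))
    u0=dict(scene=(305,370,170,225),top=(145,200,168,222))[n]
    m=np.zeros(z.shape,bool); m[u0[2]:u0[3],u0[0]:u0[1]]=1
    t=m&(z>38)&(z<50); 
    r=cv2.minAreaRect(W[t][:,:2].astype(np.float32)); print("boxtop",t.sum(),r)
    k=m&(z>86)&(z<102); r=cv2.minAreaRect(W[k][:,:2].astype(np.float32)); print("bar",k.sum(),r,np.median(W[k][:,2]))
    s=m&(z>52)&(z<66); print("skirt",s.sum(),W[s].min(0),W[s].max(0))
cv2.imwrite("pics/c.png",cv2.resize(np.hstack([d["a"][165:230,270:370],d["b"][160:225,145:245]])[...,::-1],None,fx=4,fy=4,interpolation=cv2.INTER_CUBIC))
E
```

```text
scene
815
[[305, 222, 659, 80, 175], [301, 221, 662, 67, 187], [297, 218, 656, 57, 195], [292, 219, 656, 44, 195], [287, 221, 656, 31, 192], [283, 222, 652, 21, 188], [278, 220, 648, 9, 196], [274, 221, 648, -2, 195], [269, 221, 645, -14, 197], [265, 223, 648, -26, 196], [260, 223, 642, -37, 194], [256, 223, 640, -47, 195], [253, 218, 645, -57, 222], [252, 213, 645, -59, 240], [251, 219, 644, -61, 218], [251, 217, 642, -61, 223], [250, 226, 646, -65, 196], [249, 221, 643, -66, 212], [248, 220, 642, -68, 215], [248, 231, 649, -71, 183], [247, 229, 646, -73, 188], [246, 220, 640, -73, 214], [245, 229, 647, -78, 191], [244, 224, 640, -78, 202], [244, 229, 646, -80, 191], [243, 212, 639, -80, 245], [242, 210, 632, -80, 245], [239, 227, 638, -91, 194], [235, 227, 635, -100, 194], [230, 228, 633, -113, 192], [226, 227, 630, -122, 195], [221, 226, 621, -133, 194], [217, 229, 624, -144, 189], [212, 224, 609, -152, 195], [208, 222, 600, -161, 197], [205, 217, 580, -163, 196], [204, 218, 582, -167, 195], [203, 208, 548, -161, 196], [202, 184, 454, -141, 193], [202, 212, 559, -166, 193], [201, 
[... 1731 characters left out ...]
, -158, 193], [305, 174, 544, -161, 191], [305, 169, 560, -161, 188], [306, 155, 604, -163, 189], [306, 166, 568, -163, 195], [306, 169, 560, -163, 191], [307, 168, 563, -166, 192], [307, 169, 559, -166, 198], [308, 166, 569, -169, 192]]
foot 524 [649.08041119  75.24754091  13.79597859] [602.03896585  22.27381099  10.001389  ] [709.91603772 130.96650037  25.12182633]
boxtop 751 ((482.9408264160156, 279.45751953125), (110.35539245605469, 110.48377227783203), 24.222314834594727)
bar 79 ((483.4495849609375, 278.8091735839844), (50.11846923828125, 16.338598251342773), 21.266756057739258) 93.40022369647909
skirt 134 [457.1908077  250.55161816  53.28687641] [509.49790978 306.99663463  65.79750544]
```

View pics/c.png

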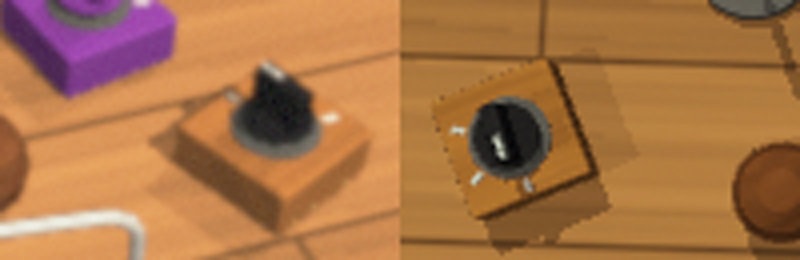

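The enlarged crop shows the wooden box with the black knob. Its marks are at (528,185), (476,178) and (458,131), and the white line points to the first mark. The other box is purple, so it is not meant. Next I'll fit the rod template.

```bash
cat >> h.py <<'E'
from scipy.optimize import least_squares
s=np.linspace(0,1,200)[:,None]; a_=s*np.pi/2
ROD=np.vstack([np.array([0,-25])+s*[0,-175], np.c_[-55+55*np.cos(a_),-200-55*np.sin(a_)], np.array([-55,-255])+s*[-120,0]])
def tf(q,P): c,n=np.cos(q[2]),np.sin(q[2]); return np.asarray(P)@np.array([[c,n],[-n,c]])+q[:2]
def fit(P,q0,end):
    from scipy.spatial import cKDTree
    def r(q):
        d=cKDTree(tf(q,ROD)).query(P)[0]
        return np.r_[d, 5*(tf(q,[-175,-255])-end)] if end is not None else d
    return least_squares(r,q0,loss="soft_l1",f_scale=2)
E
python3 - <<'E'
from h import *
d=np.load("s0.npz")
for W,p,u0 in((d["W"],d["a"],(185,300,170,240)),(d["W2"],d["b"],(232,325,125,220))):
    S=W[u0[2]:u0[3],u0[0]:u0[1]].reshape(-1,3); 
    H=S[(S[:,2]>206)&(S[:,2]<255)]; H=H[np.isfinite(H[:,0])]
    T=H[H[:,2]>236]; print("plate top",len(T),cv2.minAreaRect(T[:,:2].astype(np.float32)),T.mean(0),T[:,2].max())
    B=S[(S[:,2]>180)&(S[:,2]<206)]
    hc=T.mean(0)[:2]; B=B[np.linalg.norm(B[:,:2]-hc,axis=1)>30]
    ball=B[B[:,2]>198.5]; ball=ball[ball[:,0]<475]
    print("ball",len(ball),ball.mean(0))
    P=B[(B[:,0]>478)]; P=P[abs(P[:,2]-193)<6]
    for end in (ball.mean(0)[:2],None):
        f=fit(P[:,:2],[653,74,-.15],end); q=f.x
        print(len(P),q.round(3),f.cost,"post/bs/be/seat/ball",[tf(q,v).round(1).tolist() for v in([0,0],[0,-200],[-55,-255],[-152,-255],[-175,-255])])
        c,n=np.cos(q[2]),np.sin(q[2]); print("head in lamp",(hc-q[:2])@np.array([[c,-n],[n,c]]))
E
```

```text
plate top 74 ((634.6286010742188, -68.47692108154297), (29.26471519470215, 20.633481979370117), 71.9948501586914) [638.09657948 -68.80970318 242.69623176] 246.7976298574814
ball 22 [ 449.95158778 -148.59788396  200.70378504]
401 [ 6.59863e+02  7.86380e+01 -1.45000e-01] 1095.2167545581997 post/bs/be/seat/ball [[659.9, 78.6], [631.1, -119.3], [568.7, -165.8], [472.7, -151.8], [450.0, -148.5]]
head in lamp [  -0.30359637 -149.04527948]
401 [ 6.5975e+02  7.8997e+01 -1.4300e-01] 1094.0394440567468 post/bs/be/seat/ball [[659.7, 79.0], [631.3, -119.0], [569.1, -165.6], [473.0, -151.8], [450.3, -148.5]]
head in lamp [  -0.42132526 -149.38354727]
plate top 50 ((635.243896484375, -68.5384750366211), (28.554500579833984, 14.174578666687012), 81.80003356933594) [634.86156011 -68.27772031 241.9646241 ] 246.7647968584871
ball 12 [ 445.65437131 -148.52781645  200.02513638]
313 [ 6.55811e+02  7.92660e+01 -1.42000e-01] 930.6114886632467 post/bs/be/seat/ball [[655.8, 79.3], [627.5, -118.7], [565.2, -165.4], [469.2, -151.6], [446.4, -148.4]]
head in lamp [   0.17858869 -149.02363829]
313 [ 6.55862e+02  7.94140e+01 -1.42000e-01] 924.5524926402281 post/bs/be/seat/ball [[655.9, 79.4], [627.6, -118.6], [565.4, -165.3], [469.4, -151.6], [446.6, -148.3]]
head in lamp [ 7.07156703e-02 -1.49177055e+02]
```

The fit is consistent: the post is at about (658,79), the lamp yaw is -0.142 rad, and the head is 149 mm along the rod. That is within 70 to 150 mm, the plate tops out near 243 mm and the ball is near 200 mm, so the sizes agree. I'll go above the head.

move_arm:
  targets: [1, 0, 0, -40, 0, 0, 0, 1, 0, 0, -40, 0, 0, 0, 1, 29.5, -19, 0, 0, 0, 0, 1, 29.5, -19, 0, 0, 0, 0, 1, 29.5, -19, 0, 0, 0, 0]

```text
clock: 0.52
position: [245.4, -519.3, 311.6]
eef_rot: [3.109, 0.445, 0.0]
force: [0.6, 0.1, 0.2]
grip_width: 85.4
grasp_force: 0.0
```

move_arm:
  targets: [1, 29.5, -19, 0, 0, 0, 0, 1, 29.5, -19, 0, 0, 0, 0, 1, 29.5, -19, 0, 0, 0, 0, 1, 29.5, -19, 0, 0, 0, 0, 1, 29.5, -19, 0, 0, 0, 0]

```text
clock: 0.93
position: [360.4, -385.7, 311.1]
eef_rot: [-3.109, -0.447, 0.001]
force: [-0.0, -0.4, -0.1]
grip_width: 85.5
grasp_force: 0.0
```

move_arm:
  targets: [1, 29.5, -19, 0, 0, 0, 0, 1, 29.5, -19, 0, 0, 0, 0, 1, 29.5, -19, 0, 0, 0, 0, 1, 29.5, -19, 0, 0, 0, 0, 1, 29.5, -19, 0, 0, 0, 0]

```text
clock: 1.35
position: [475.2, -253.1, 311.1]
eef_rot: [-3.11, -0.447, 0.001]
force: [0.3, -0.8, -0.7]
grip_width: 85.4
grasp_force: 0.0
```

move_arm:
  targets: [1, 29.5, -19, 0, 0, 0, 0, 1, 29.5, -19, 0, 0, 0, 0, 1, 29.5, -19, 0, 0, 0, 0, 1, 29.5, -19, 0, 0, 0, 0, 1, 29.5, -19, 0, 0, 0, 0]

```text
clock: 1.77
position: [589.9, -120.5, 310.9]
eef_rot: [-3.11, -0.447, 0.001]
force: [-0.2, -0.4, 0.7]
grip_width: 85.6
grasp_force: 0.0
```

move_arm:
  targets: [1, 29.5, -19, 0, 0, 0, 0, 1, 29.5, -19, 0, 0, 0, 0, 1, 0, 0, 0, 0, 0, -0.114, 1, 0, 0, 0, 0, 0, -0.114, 1, 0, 0, 0, 0, 0, -0.114]

```text
clock: 2.18
position: [635.3, -67.8, 310.4]
eef_rot: [-2.984, -0.981, 0.002]
force: [-0.2, -0.6, 0.1]
grip_width: 85.5
grasp_force: 0.0
```

move_arm:
  targets: [1, 0, 0, 0, 0, 0, -0.114, 1, 0, 0, 0, 0, 0, -0.114, 1, 0, 0, 0, 0, 0, -0.114, 1, 0, 0, 0, 0, 0, -0.114, 1, 0, 0, 0, 0, 0, -0.114]

```text
clock: 2.6
position: [634.9, -68.9, 310.8]
eef_rot: [-2.589, -1.778, 0.001]
force: [-0.3, -0.5, 0.2]
grip_width: 84.9
grasp_force: 0.0
```

move_arm:
  targets: [1, 0, 0, 0, 0, 0, -0.114, 1, 0, 0, 0, 0, 0, -0.114, 1, 0, 0, 0, 0, 0, 0, 1, 0, 0, 0, 0, 0, 0]

```text
clock: 2.93
position: [635.0, -69.0, 310.9]
eef_rot: [-2.38, -2.05, 0.001]
force: [0.4, -0.2, -0.3]
grip_width: 85.5
grasp_force: 0.0
```

```bash
python3 - <<'E'
from h import *
s,M=st()
p,W,c=cam("wrist"); save("w1",p); np.savez("w1.npz",p=p,W=W)
z=W[...,2]
T=W[(z>238)&(z<252)]; print("plate",len(T),cv2.minAreaRect(T[:,:2].astype(np.float32)),T.mean(0))
B=W[(z>187)&(z<199)]; hc=T.mean(0)[:2]
B=B[np.linalg.norm(B[:,:2]-hc,axis=1)>30]; B=B[(B[:,0]>540)&(B[:,1]<55)]
print("rod",len(B),B.min(0),B.max(0))
if len(B)>20: print(fit(B[::max(1,len(B)//400),:2],[658,79,-.142],None).x)
E
```

```text
t 2.9333 tcp [635.  -69.  310.9] q [ 0.35  0.46 -0.52  1.38  0.23  1.36 -0.31] F [ 0.4 -0.2 -0.3] w 85.53326847164354 gf 0.0
[[ 0.148  0.989 -0.001]
 [ 0.989 -0.148  0.   ]
 [ 0.    -0.001 -1.   ]]
plate 797 ((635.466064453125, -66.73756408691406), (29.833274841308594, 13.53061294555664), 81.94013977050781) [635.71165908 -65.97329849 241.84887107]
rod 2915 [ 540.0216556  -169.18463523  187.04248311] [658.69011828  54.97008552 195.66190132]
[ 6.57812374e+02  8.16419982e+01 -1.47303803e-01]
```

View pics/w1.png

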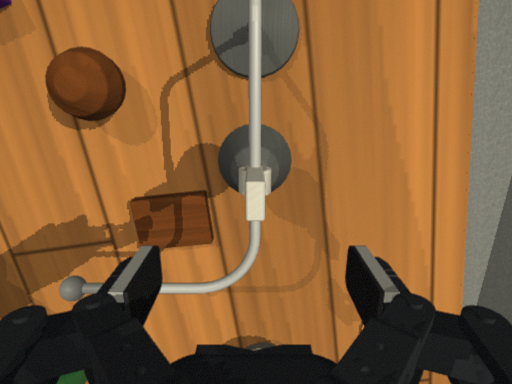

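The wrist view shows the plate at (255,193) in line between the fingers and the rod running straight along tool x. The bend is below at about (240,270). The wrist fit agrees with the earlier one within 2 mm. I'll descend and grasp.

move_arm:
  targets: [1, 0, 0.5, 35, 0, 0, 0, 1, 0, 0, 35, 0, 0, 0, 1, 0, 0, 25, 0, 0, 0, 1, 0, 0, 10, 0, 0, 0, 1, 0, 0, 0, 0, 0, 0]

```text
clock: 3.4
position: [634.2, -69.0, 203.8]
eef_rot: [-2.376, -2.05, 0.006]
force: [-0.7, -0.0, -0.3]
grip_width: 85.6
grasp_force: 0.0
```

move_arm:
  targets: [0.3, 0, 0, 0, 0, 0, 0, 0.3, 0, 0, 0, 0, 0, 0, 0.2, 0, 0, 0, 0, 0, 0, 0.15, 0, 0, 0, 0, 0, 0, 0.1, 0, 0, 0, 0, 0, 0]

```text
clock: 3.82
position: [636.2, -68.8, 207.4]
eef_rot: [2.376, 2.053, 0.002]
force: [-0.5, 0.5, -0.3]
grip_width: 25.5
grasp_force: 0.0
```

move_arm:
  targets: [0, 0, 0, 0, 0, 0, 0, 0, 0, 0, 0, 0, 0, 0, 0, 0, 0, 0, 0, 0, 0, 0, 0, 0, 0, 0, 0, 0, 0, 0, 0, 0, 0, 0, 0]

```text
clock: 4.23
position: [635.9, -68.8, 207.0]
eef_rot: [2.376, 2.054, 0.001]
force: [-1.8, -0.2, 5.7]
grip_width: 13.0
grasp_force: 59.2
```

```bash
python3 - <<'E'
from h import *
s,M=st(); print(s["torque"])
E
```

```text
t 4.2333 tcp [635.9 -68.8 207. ] q [ 0.35  0.53 -0.5   1.53  0.27  1.15 -0.35] F [-1.8 -0.2  5.7] w 13.010717548584095 gf 59.23681676387787
[[ 0.145  0.989  0.001]
 [ 0.989 -0.145 -0.   ]
 [-0.     0.001 -1.   ]]
[-0.03174601  0.33975551 -0.0292012 ]
```

move_arm:
  targets: [0, 0, 0, -1.5, 0, 0, 0, 0, 0, 0, 0, 0, 0, 0]

```text
clock: 4.4
position: [635.5, -68.9, 207.6]
eef_rot: [-2.376, -2.054, 0.001]
force: [0.5, 0.6, -2.0]
grip_width: 13.4
grasp_force: 58.4
```

move_arm:
  targets: [0, 0, 0, -1.5, 0, 0, 0, 0, 0, 0, 0, 0, 0, 0]

```text
clock: 4.57
position: [635.5, -68.9, 209.1]
eef_rot: [-2.376, -2.054, 0.001]
force: [0.1, -0.4, -3.1]
grip_width: 13.3
grasp_force: 58.4
```

move_arm:
  targets: [0, 0, 0, -1, 0, 0, 0, 0, 0, 0, 0, 0, 0, 0]

```text
clock: 4.73
position: [635.6, -68.9, 210.3]
eef_rot: [-2.377, -2.055, 0.0]
force: [0.0, -0.2, -2.4]
grip_width: 13.3
grasp_force: 58.4
```

```bash
python3 - <<'E'
from h import *
s,M=st(); print(s["torque"])
p,W,c=cam("wrist")
z=W[...,2]
T=W[(z>238)&(z<254)]; d=(T[:,:2]-s["position"][:2]); T=T[np.linalg.norm(d,axis=1)<25]; print("plate",len(T),T.mean(0) if len(T) else 0)
B=W[(z>186)&(z<199)]; print(len(B),B.min(0),B.max(0)); B=B[(B[:,0]>540)]
B=B[np.linalg.norm(B[:,:2]-s["position"][:2],axis=1)>32]
if len(B)>20: print(fit(B[::max(1,len(B)//400),:2],[658,79,-.142],None).x)
save("w2",p)
E
```

```text
t 4.7333 tcp [635.6 -68.9 210.3] q [ 0.35  0.53 -0.5   1.53  0.27  1.15 -0.35] F [ 0.  -0.2 -2.4] w 13.292792211394746 gf 58.3630245923996
[[ 0.145  0.989 -0.   ]
 [ 0.989 -0.145 -0.   ]
 [-0.    -0.    -1.   ]]
[-0.01688715 -0.04946546  0.03364939]
plate 4139 [636.01312192 -63.20979284 245.67062113]
5265 [ 456.08229484 -161.77907839  186.00250931] [656.91133791  45.87261145 198.99842502]
[ 6.57660354e+02  8.19184165e+01 -1.48145867e-01]
```

View pics/w2.png

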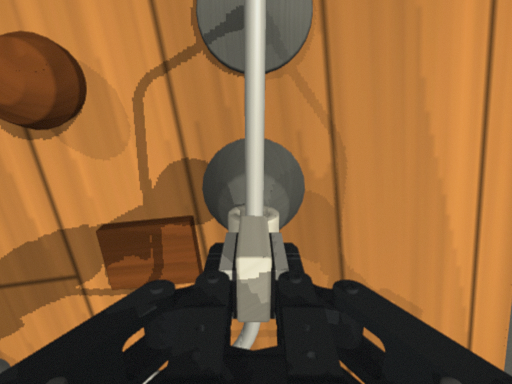

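The wrist view shows the plate held between the pads at (253,268), with the rod passing cleanly through the collar at (253,215). The force is only the head's weight, so the hole is centred. Slide 49.5 mm to the start of the bend.

move_arm:
  targets: [0, -5, 0, 0, 0, 0, 0, 0, -7, 0, 0, 0, 0, 0, 0, -7, 0, 0, 0, 0, 0, 0, -7, 0, 0, 0, 0, 0, 0, -7, 0, 0, 0, 0, 0]

```text
clock: 5.2
position: [630.7, -102.9, 210.2]
eef_rot: [2.377, 2.053, -0.001]
force: [0.0, 0.6, -2.2]
grip_width: 13.3
grasp_force: 58.4
```

move_arm:
  targets: [0, -7, 0, 0, 0, 0, 0, 0, -5, 0, 0, 0, 0, 0, 0, -4.5, 0, 0, 0, 0, 0, 0, 0, 0, 0, 0, 0, 0, 0, 0, 0, 0, 0, 0, 0]

```text
clock: 5.62
position: [628.5, -118.0, 210.3]
eef_rot: [-2.377, -2.054, -0.0]
force: [0.9, 0.0, -3.4]
grip_width: 13.4
grasp_force: 58.4
```

```bash
cat > m.py <<'E'
from h import *
s,M=st(); print(s["torque"].round(2) if hasattr(s["torque"],"round") else s["torque"])
x0=s["position"][:2]
for n in("scene","top","wrist"):
    p,W,c=cam(n); 
    z=W[...,2]; m=(z>188)&(z<198)&(abs(W[...,0]-560)<130)&(abs(W[...,1]+60)<125)
    if n!="wrist": m&=(np.linalg.norm(W[...,:2]-[658,79],axis=-1)>15)
    m&=(np.linalg.norm(W[...,:2]-x0,axis=-1)>45)&(np.linalg.norm(W[...,:2]-[448,-148.5],axis=-1)>18)
    B=W[m]
    if len(B)>60:
        f=fit(B[::max(1,len(B)//400),:2],[658,79.5,-.145],None); q=f.x
        cc,nn=np.cos(q[2]),np.sin(q[2]); L=(x0-q[:2])@np.array([[cc,-nn],[nn,cc]])
        yaw=np.arctan2(M[1,0],M[0,0])-q[2]-np.pi/2
        print(n,len(B),q.round(3),"cost",round(f.cost/len(B),2),"tcp in lamp",L.round(1),"radius-bend",round(float(np.hypot(*(L-[-55,-200]))),1),"ang",np.degrees(yaw).round(1), "ang from bend centre",np.degrees(np.arctan2(-(L[1]+200),L[0]+55)).round(1))
E
python3 m.py
```

```text
t 5.6167 tcp [ 628.5 -118.   210.3] q [ 0.43  0.53 -0.5   1.53  0.27  1.15 -0.27] F [ 0.9  0.  -3.4] w 13.392905900718485 gf 58.36946189403534
[[ 0.145  0.989  0.   ]
 [ 0.989 -0.145  0.   ]
 [ 0.    -0.    -1.   ]]
[ 0.01 -0.    0.01]
scene 350 [ 6.59393e+02  7.91360e+01 -1.40000e-01] cost 2.71 tcp in lamp [  -3.2 -199.5] radius-bend 51.8 ang -0.3 ang from bend centre -0.6
top 146 [ 6.56351e+02  8.42720e+01 -1.38000e-01] cost 2.57 tcp in lamp [ 2.000e-01 -2.041e+02] radius-bend 55.3 ang -0.4 ang from bend centre 4.3
wrist 4609 [ 6.55553e+02  8.44510e+01 -1.29000e-01] cost 0.21 tcp in lamp [  -0.8 -204.2] radius-bend 54.4 ang -0.9 ang from bend centre 4.4
```

No contact forces, and I'm at the start of the bend. I'll take the first third.

move_arm:
  targets: [0, -2.88, -0.08, 0, 0, 0, 0.0525, 0, -2.88, -0.08, 0, 0, 0, 0.0525, 0, -2.88, -0.08, 0, 0, 0, 0.0525, 0, -2.88, -0.08, 0, 0, 0, 0.0525, 0, -2.88, -0.08, 0, 0, 0, 0.0525]

```text
clock: 6.18
position: [624.6, -131.1, 210.3]
eef_rot: [-2.626, -1.724, -0.0]
force: [-0.4, 0.2, -2.2]
grip_width: 13.3
grasp_force: 58.4
```

move_arm:
  targets: [0, -2.88, -0.08, 0, 0, 0, 0.0525, 0, -2.88, -0.08, 0, 0, 0, 0.0525, 0, -2.88, -0.08, 0, 0, 0, 0.0525, 0, -2.88, -0.08, 0, 0, 0, 0.0525, 0, -2.88, -0.08, 0, 0, 0, 0.0525]

```text
clock: 6.6
position: [617.2, -143.4, 210.3]
eef_rot: [-2.829, -1.365, -0.0]
force: [-0.2, -0.7, -2.9]
grip_width: 13.3
grasp_force: 58.4
```

```bash
python3 m.py; python3 -c "
from h import *
p,W,c=cam('wrist'); save('w3',p)"
```

```text
t 6.6 tcp [ 617.2 -143.4  210.3] q [ 0.39  0.5  -0.37  1.55  0.19  1.13 -0.69] F [-0.2 -0.7 -2.9] w 13.330812001904283 gf 58.35209548473358
[[ 0.622  0.783  0.   ]
 [ 0.783 -0.622  0.   ]
 [ 0.    -0.    -1.   ]]
[-0.01 -0.   -0.02]
scene 310 [ 6.59504e+02  7.87590e+01 -1.41000e-01] cost 2.76 tcp in lamp [ -10.6 -225.9] radius-bend 51.4 ang -30.4 ang from bend centre 30.3
top 221 [ 6.55715e+02  8.07340e+01 -1.38000e-01] cost 2.71 tcp in lamp [  -7.3 -227.3] radius-bend 55.0 ang -30.6 ang from bend centre 29.8
wrist 3957 [ 6.58258e+02  8.30510e+01 -1.44000e-01] cost 0.28 tcp in lamp [  -8.2 -230. ] radius-bend 55.6 ang -30.3 ang from bend centre 32.7
```

View pics/w3.png

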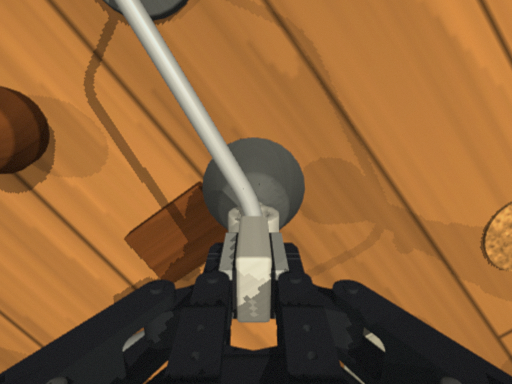

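The rod enters the collar at about (255,212), roughly centred, and the force is still only the weight. Continuing the bend.

move_arm:
  targets: [0, -2.88, -0.08, 0, 0, 0, 0.0525, 0, -2.88, -0.08, 0, 0, 0, 0.0525, 0, -2.88, -0.08, 0, 0, 0, 0.0525, 0, -2.88, -0.08, 0, 0, 0, 0.0525, 0, -2.88, -0.08, 0, 0, 0, 0.0525]

```text
clock: 7.22
position: [607.0, -153.5, 210.3]
eef_rot: [-2.983, -0.985, -0.0]
force: [-0.1, -0.7, -3.6]
grip_width: 13.6
grasp_force: 58.4
```

move_arm:
  targets: [0, -2.88, -0.08, 0, 0, 0, 0.0525, 0, -2.88, -0.08, 0, 0, 0, 0.0525, 0, -2.88, -0.08, 0, 0, 0, 0.0525, 0, -2.88, -0.08, 0, 0, 0, 0.0525, 0, -2.88, -0.08, 0, 0, 0, 0.0525]

```text
clock: 7.63
position: [594.4, -160.4, 210.3]
eef_rot: [-3.086, -0.587, -0.0]
force: [-0.4, -0.7, -2.6]
grip_width: 13.5
grasp_force: 58.4
```

```bash
python3 m.py
```

```text
t 7.6333 tcp [ 594.4 -160.4  210.3] q [ 0.35  0.45 -0.25  1.61  0.12  1.1  -1.13] F [-0.4 -0.7 -2.6] w 13.54974273302428 gf 58.38650107383728
[[ 0.93   0.367  0.   ]
 [ 0.367 -0.93   0.   ]
 [ 0.    -0.    -1.   ]]
[ 0.03  0.05 -0.02]
scene 295 [ 6.61196e+02  8.61580e+01 -1.47000e-01] cost 2.3 tcp in lamp [ -30.1 -253.7] radius-bend 59.2 ang -60.1 ang from bend centre 65.1
top 279 [ 6.55602e+02  7.99550e+01 -1.39000e-01] cost 2.77 tcp in lamp [ -27.3 -246.5] radius-bend 54.1 ang -60.5 ang from bend centre 59.2
wrist 5050 [ 6.58797e+02  7.93210e+01 -1.48000e-01] cost 0.21 tcp in lamp [ -28.3 -246.6] radius-bend 53.7 ang -60.0 ang from bend centre 60.2
```

move_arm:
  targets: [0, -2.88, -0.08, 0, 0, 0, 0.0525, 0, -2.88, -0.08, 0, 0, 0, 0.0525, 0, -2.88, -0.08, 0, 0, 0, 0.0525, 0, -2.88, -0.08, 0, 0, 0, 0.0525, 0, -2.88, -0.08, 0, 0, 0, 0.0525]

```text
clock: 8.2
position: [580.5, -164.0, 210.3]
eef_rot: [-3.136, -0.179, -0.0]
force: [-0.5, 0.3, -2.7]
grip_width: 12.8
grasp_force: 58.4
```

move_arm:
  targets: [0, -2.88, -0.08, 0, 0, 0, 0.0525, 0, -2.88, -0.08, 0, 0, 0, 0.0525, 0, -2.88, -0.08, 0, 0, 0, 0.0525, 0, -2.88, -0.08, 0, 0, 0, 0.0525, 0, -2.88, -0.08, 0, 0, 0, 0.05]

```text
clock: 8.62
position: [566.2, -163.7, 210.3]
eef_rot: [-3.133, 0.229, -0.0]
force: [-0.8, 0.6, -2.4]
grip_width: 13.3
grasp_force: 58.4
```

```bash
python3 m.py;python3 -c "
from h import *
p,W,c=cam('wrist'); save('w4',p)"
```

```text
t 8.6167 tcp [ 566.2 -163.7  210.3] q [ 0.29  0.4  -0.14  1.68  0.06  1.06 -1.58] F [-0.8  0.6 -2.4] w 13.250171465840017 gf 58.403016328811646
[[ 0.989 -0.145  0.   ]
 [-0.145 -0.989  0.   ]
 [ 0.    -0.    -1.   ]]
[ 0.    0.02 -0.02]
scene 356 [ 6.59507e+02  8.02260e+01 -1.42000e-01] cost 2.51 tcp in lamp [ -58.  -254.6] radius-bend 54.7 ang -90.2 ang from bend centre 93.1
top 259 [ 6.55698e+02  8.12060e+01 -1.37000e-01] cost 2.54 tcp in lamp [ -55.2 -254.8] radius-bend 54.8 ang -90.5 ang from bend centre 90.2
wrist 4869 [ 6.58228e+02  7.82070e+01 -1.48000e-01] cost 0.21 tcp in lamp [ -55.4 -252.8] radius-bend 52.8 ang -89.9 ang from bend centre 90.4
```

View pics/w4.png

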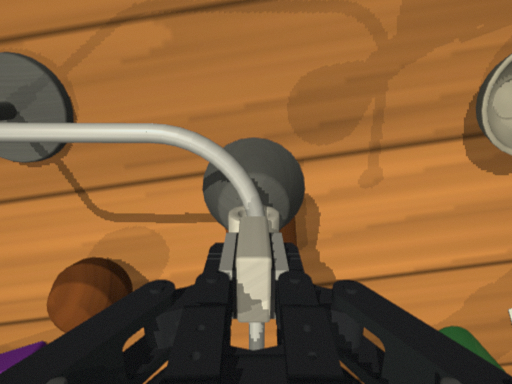

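The head is round the bend. The rod passes through at (257,212) to (257,335), about 1–2 mm to the tool's +y side, with no force. I'll slide outward with a 1 mm correction.

move_arm:
  targets: [0, -4, 0.5, 0, 0, 0, 0, 0, -7, 0.5, 0, 0, 0, 0, 0, -7, 0, 0, 0, 0, 0, 0, -7, 0, 0, 0, 0, 0, 0, -7, 0, 0, 0, 0, 0]

```text
clock: 9.23
position: [533.1, -160.3, 210.3]
eef_rot: [3.133, -0.23, -0.0]
force: [-0.8, 0.6, -2.6]
grip_width: 13.2
grasp_force: 58.4
```

move_arm:
  targets: [0, -7, 0, 0, 0, 0, 0, 0, -7, 0, 0, 0, 0, 0, 0, -7, 0, 0, 0, 0, 0, 0, -7, 0, 0, 0, 0, 0, 0, -7, 0, 0, 0, 0, 0]

```text
clock: 9.65
position: [498.8, -155.1, 210.4]
eef_rot: [3.133, -0.23, 0.0]
force: [-0.4, 0.2, -2.5]
grip_width: 13.4
grasp_force: 58.4
```

move_arm:
  targets: [0, -7, 0, 0, 0, 0, 0, 0, -6, 0, 0, 0, 0, 0, 0, -4, 0, 0, 0, 0, 0, 0, -2, 0, 0, 0, 0, 0, 0, -1, 0, 0, 0, 0, 0]

```text
clock: 10.07
position: [479.5, -152.4, 210.4]
eef_rot: [3.133, -0.231, 0.0]
force: [-0.2, -0.1, -2.6]
grip_width: 13.3
grasp_force: 58.4
```

```bash
python3 m.py
```

```text
t 10.0667 tcp [ 479.5 -152.4  210.4] q [ 0.33  0.27 -0.15  1.88  0.05  0.99 -1.57] F [-0.2 -0.1 -2.6] w 13.32881814948534 gf 58.41089129447937
[[ 0.989 -0.146  0.   ]
 [-0.146 -0.989 -0.   ]
 [ 0.     0.    -1.   ]]
[ 0.02 -0.04 -0.04]
scene 431 [ 6.59446e+02  7.93000e+01 -1.42000e-01] cost 2.68 tcp in lamp [-145.5 -254.7] radius-bend 105.7 ang -90.3 ang from bend centre 148.8
top 231 [ 6.56291e+02  8.16910e+01 -1.41000e-01] cost 2.75 tcp in lamp [-142.1 -256.6] radius-bend 103.9 ang -90.3 ang from bend centre 147.0
wrist 3236 [ 6.54679e+02  7.95790e+01 -1.41000e-01] cost 0.33 tcp in lamp [-141.  -254.2] radius-bend 101.6 ang -90.4 ang from bend centre 147.8
```

move_arm:
  targets: [0, -1.5, 0, 0, 0, 0, 0, 0, -1.5, 0, 0, 0, 0, 0, 0, -1, 0, 0, 0, 0, 0, 0, -0.5, 0, 0, 0, 0, 0, 0, 0, 0, 0, 0, 0, 0]

```text
clock: 10.63
position: [475.2, -151.7, 210.3]
eef_rot: [3.133, -0.23, -0.0]
force: [-0.5, -0.3, -1.8]
grip_width: 13.3
grasp_force: 58.4
```

move_arm:
  targets: [0, -1, 0, 0, 0, 0, 0, 0, -0.5, 0, 0, 0, 0, 0, 0, 0, 0, 0, 0, 0, 0]

```text
clock: 10.88
position: [473.7, -151.4, 210.3]
eef_rot: [3.133, -0.23, -0.0]
force: [-0.5, -0.1, -2.5]
grip_width: 13.3
grasp_force: 58.4
```

move_arm:
  targets: [0, -1, 0, 0, 0, 0, 0, 0, -0.5, 0, 0, 0, 0, 0, 0, 0, 0, 0, 0, 0, 0]

```text
clock: 11.13
position: [472.2, -151.2, 210.3]
eef_rot: [3.133, -0.23, -0.0]
force: [-0.7, -0.1, -2.6]
grip_width: 13.0
grasp_force: 58.4
```

move_arm:
  targets: [0, -0.8, 0, 0, 0, 0, 0, 0, 0, 0, 0, 0, 0, 0]

```text
clock: 11.3
position: [471.4, -151.1, 210.3]
eef_rot: [3.133, -0.23, -0.0]
force: [0.2, -0.4, -2.7]
grip_width: 13.4
grasp_force: 58.4
```

move_arm:
  targets: [0, -0.8, 0, 0, 0, 0, 0, 0, 0, 0, 0, 0, 0, 0]

```text
clock: 11.47
position: [470.6, -151.0, 210.3]
eef_rot: [3.133, -0.23, -0.0]
force: [-0.6, -0.2, -2.1]
grip_width: 13.5
grasp_force: 58.4
```

move_arm:
  targets: [0, -0.8, 0, 0, 0, 0, 0, 0, 0, 0, 0, 0, 0, 0]

```text
clock: 11.63
position: [469.8, -150.9, 210.3]
eef_rot: [3.133, -0.23, -0.0]
force: [1.0, 0.5, -2.3]
grip_width: 13.3
grasp_force: 58.4
```

move_arm:
  targets: [0, -0.8, 0, 0, 0, 0, 0, 0, 0, 0, 0, 0, 0, 0]

```text
clock: 11.8
position: [469.0, -150.8, 210.3]
eef_rot: [3.133, -0.23, -0.0]
force: [0.1, 0.6, -2.9]
grip_width: 13.7
grasp_force: 58.4
```

move_arm:
  targets: [0, -0.6, 0, 0, 0, 0, 0, 0, 0, 0, 0, 0, 0, 0]

```text
clock: 11.97
position: [468.5, -150.7, 210.3]
eef_rot: [3.133, -0.23, -0.0]
force: [-0.5, -0.5, -2.7]
grip_width: 13.3
grasp_force: 58.4
```

move_arm:
  targets: [0, -0.8, 0, 0, 0, 0, 0, 0, 0, 0, 0, 0, 0, 0]

```text
clock: 12.13
position: [467.6, -150.6, 210.3]
eef_rot: [3.133, -0.231, -0.0]
force: [0.0, 0.6, -2.9]
grip_width: 13.0
grasp_force: 58.4
```

move_arm:
  targets: [0, -0.8, 0, 0, 0, 0, 0, 0, 0, 0, 0, 0, 0, 0]

```text
clock: 12.3
position: [466.8, -150.5, 210.3]
eef_rot: [3.133, -0.23, -0.0]
force: [-0.4, -0.5, -2.4]
grip_width: 13.3
grasp_force: 58.4
```

move_arm:
  targets: [0, -0.6, 0, 0, 0, 0, 0, 0, 0, 0, 0, 0, 0, 0]

```text
clock: 12.47
position: [466.3, -150.4, 210.3]
eef_rot: [3.133, -0.23, -0.0]
force: [-0.5, 0.3, -2.7]
grip_width: 13.8
grasp_force: 58.4
```

```bash
python3 - <<'E'
from h import *
a,W,c=cam("scene"); b,W2,c2=cam("top")
cv2.imwrite("pics/d.png",cv2.resize(np.hstack([a[150:230,160:260],b[160:240,260:360]])[...,::-1],None,fx=4,fy=4,interpolation=cv2.INTER_CUBIC))
E
```

```text
(no output)
```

View pics/d.png

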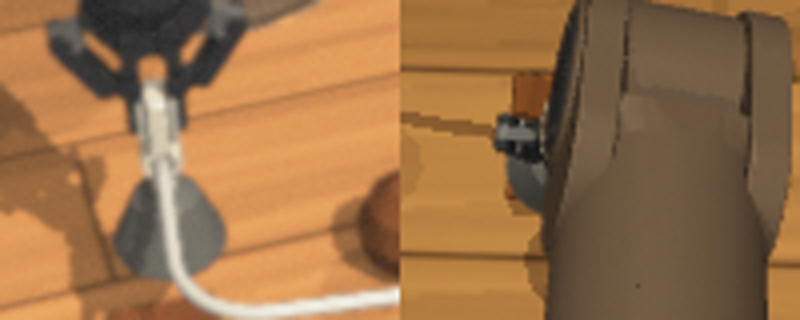

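The head is on the outer straight, with its plate at (155,125) in the left half. The ball is hidden by the hand. I'll creep on until contact.

move_arm:
  targets: [0, -0.8, 0, 0, 0, 0, 0, 0, 0, 0, 0, 0, 0, 0]

```text
clock: 12.73
position: [465.7, -150.4, 210.4]
eef_rot: [3.133, -0.23, 0.001]
force: [0.1, -0.1, -2.8]
grip_width: 13.4
grasp_force: 58.4
```

move_arm:
  targets: [0, -0.8, 0, 0, 0, 0, 0, 0, 0, 0, 0, 0, 0, 0]

```text
clock: 12.9
position: [465.3, -150.3, 210.5]
eef_rot: [3.133, -0.23, 0.002]
force: [2.3, -1.4, -2.8]
grip_width: 13.5
grasp_force: 58.4
```

move_arm:
  targets: [0, -0.8, 0, 0, 0, 0, 0, 0, 0, 0, 0, 0, 0, 0]

```text
clock: 13.07
position: [464.9, -150.3, 210.7]
eef_rot: [3.133, -0.23, 0.003]
force: [4.5, -0.6, -3.6]
grip_width: 13.2
grasp_force: 58.3
```

Contact with the ball, about 4.5 N. I'll back off 1.5 mm, lower the head onto the rod and release.

move_arm:
  targets: [0, 1.5, 0, 0, 0, 0, 0, 0, 0, 0, 1, 0, 0, 0, 0, 0, 0, 1, 0, 0, 0, 0, 0, 0, 1, 0, 0, 0, 0, 0, 0, 0, 0, 0, 0]

```text
clock: 13.48
position: [466.6, -150.4, 207.8]
eef_rot: [3.133, -0.23, 0.004]
force: [4.4, -1.4, 0.4]
grip_width: 13.4
grasp_force: 59.2
```

move_arm:
  targets: [0.3, 0, 0, 0, 0, 0, 0, 0.4, 0, 0, 0, 0, 0, 0, 0.6, 0, 0, 0, 0, 0, 0, 0.8, 0, 0, 0, 0, 0, 0, 0.8, 0, 0, 0, 0, 0, 0]

```text
clock: 13.9
position: [465.1, -150.1, 207.1]
eef_rot: [-3.133, 0.23, 0.001]
force: [0.4, -0.3, -0.3]
grip_width: 68.1
grasp_force: 0.0
```

move_arm:
  targets: [0.8, 0, 0, -10, 0, 0, 0, 0.8, 0, 0, -25, 0, 0, 0, 0.8, 0, 0, -30, 0, 0, 0, 0.8, 0, 0, -30, 0, 0, 0, 0.8, 0, 0, 0, 0, 0, 0]

```text
clock: 14.32
position: [468.0, -150.6, 308.6]
eef_rot: [3.132, -0.23, 0.014]
force: [0.6, -0.1, 0.4]
grip_width: 68.4
grasp_force: 0.0
```

```bash
python3 - <<'E'
from h import *
s,M=st()
p,W,c=cam("wrist"); save("w5",p)
z=W[...,2]
T=W[(z>234)&(z<252)&(np.linalg.norm(W[...,:2]-[465,-150],axis=-1)<40)]; print("plate",len(T),cv2.minAreaRect(T[:,:2].astype(np.float32)) if len(T)>5 else 0, T.mean(0))
E
```

```text
t 14.3167 tcp [ 468.  -150.6  308.6] q [ 0.33  0.16 -0.15  1.76  0.03  1.21 -1.54] F [ 0.6 -0.1  0.4] w 68.43247013473217 gf 0.0
[[ 0.989 -0.146  0.009]
 [-0.146 -0.989 -0.002]
 [ 0.009  0.001 -1.   ]]
plate 830 ((469.35357666015625, -149.7566680908203), (13.463038444519043, 29.370521545410156), 81.74871826171875) [ 470.3044504  -150.0107173   241.70401627]
```

View pics/w5.png

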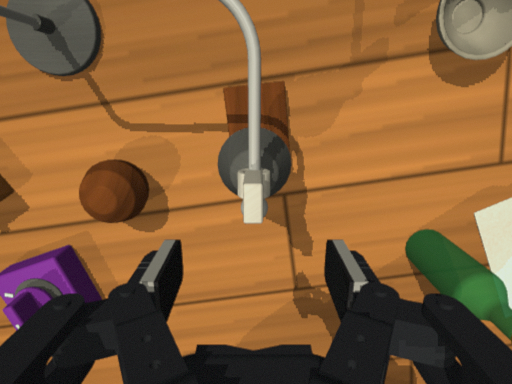

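The wrist view shows the released head hanging upright at (255,190), its collar against the ball at about (254,215). Now over to the knob.

move_arm:
  targets: [1, -2.9, -26.7, 0, 0, 0, 0, 1, -2.9, -26.7, 0, 0, 0, 0, 1, -2.9, -26.7, 0, 0, 0, 0, 1, -2.9, -26.7, 0, 0, 0, 0, 1, -2.9, -26.7, 0, 0, 0, 0]

```text
clock: 14.78
position: [470.0, -14.9, 302.0]
eef_rot: [3.133, -0.231, -0.001]
force: [-0.7, -0.3, -0.3]
grip_width: 85.3
grasp_force: 0.0
```

move_arm:
  targets: [1, -2.9, -26.7, 0, 0, 0, 0, 1, -2.9, -26.7, 0, 0, 0, 0, 1, -2.9, -26.7, 0, 0, 0, 0, 1, -2.9, -26.7, 0, 0, 0, 0, 1, -2.9, -26.7, 0, 0, 0, 0]

```text
clock: 15.2
position: [475.3, 119.2, 301.9]
eef_rot: [3.133, -0.23, -0.001]
force: [-0.7, -0.1, -0.7]
grip_width: 85.2
grasp_force: 0.0
```

move_arm:
  targets: [1, -2.9, -26.7, 0, 0, 0, 0, 1, -2.9, -26.7, 0, 0, 0, 0, 1, -2.9, -26.7, 0, 0, 0, 0, 1, -2.9, -26.7, 0, 0, 0, 0, 1, -2.9, -26.7, 0, 0, 0, 0]

```text
clock: 15.62
position: [480.5, 253.3, 301.8]
eef_rot: [3.132, -0.23, -0.001]
force: [0.5, 0.2, -0.9]
grip_width: 85.4
grasp_force: 0.0
```

move_arm:
  targets: [1, -2.9, -26.7, 0, 0, 0, 0, 1, 0, 0, 0, 0, 0, -0.123, 1, 0, 0, 0, 0, 0, -0.123, 1, 0, 0, 0, 0, 0, -0.123, 1, 0, 0, 0, 0, 0, -0.123]

```text
clock: 16.03
position: [481.6, 279.1, 301.6]
eef_rot: [3.092, 0.55, -0.002]
force: [-0.2, 0.3, 0.7]
grip_width: 85.3
grasp_force: 0.0
```

move_arm:
  targets: [1, 0, 0, 0, 0, 0, -0.123, 1, 0, 0, 0, 0, 0, -0.123, 1, 0, 0, 0, 0, 0, -0.123, 1, 0, 0, 0, 0, 0, -0.123, 1, 0, 0, 0, 0, 0, -0.123]

```text
clock: 16.45
position: [481.7, 278.8, 301.8]
eef_rot: [2.782, 1.459, -0.002]
force: [-0.6, -0.1, 0.0]
grip_width: 85.7
grasp_force: 0.0
```

move_arm:
  targets: [1, 0, 0, 0, 0, 0, -0.123, 1, 0, 0, 0, 0, 0, -0.123, 1, 0, 0, 0, 0, 0, -0.123, 1, 0, 0, 0, 0, 0, -0.123, 1, 0, 0, 0, 0, 0, -0.123]

```text
clock: 16.87
position: [481.7, 278.8, 301.8]
eef_rot: [-2.21, -2.233, 0.002]
force: [-0.0, 0.4, -0.0]
grip_width: 85.4
grasp_force: 0.0
```

move_arm:
  targets: [1, 0, 0, 0, 0, 0, -0.123, 1, 0, 0, 0, 0, 0, -0.123, 1, 0, 0, 0, 0, 0, -0.123, 1, 0, 0, 0, 0, 0, -0.123, 1, 0, 0, 0, 0, 0, -0.123]

```text
clock: 17.28
position: [481.8, 278.8, 301.8]
eef_rot: [-1.43, -2.797, 0.002]
force: [0.7, 0.3, -0.1]
grip_width: 85.2
grasp_force: 0.0
```

move_arm:
  targets: [1, 0, 0, 0, 0, 0, -0.123, 1, 0, 0, 0, 0, 0, -0.123, 1, 0, 0, 0, 0, 0, -0.123, 1, 0, 0, 0, 0, 0, -0.123, 1, 0, 0, 0, 0, 0, -0.123]

```text
clock: 17.7
position: [481.8, 278.8, 301.8]
eef_rot: [-0.516, -3.098, 0.001]
force: [-0.5, -0.3, -0.8]
grip_width: 85.4
grasp_force: 0.0
```

move_arm:
  targets: [1, 0, 0, 0, 0, 0, -0.123, 1, 0, 0, 0, 0, 0, -0.123, 1, 0, 0, 0, 0, 0, -0.123, 1, 0, 0, 0, 0, 0, -0.123, 1, 0, 0, 0, 0, 0, -0.123]

```text
clock: 18.12
position: [481.9, 278.7, 301.7]
eef_rot: [0.445, -3.109, 0.001]
force: [0.6, -0.2, 0.7]
grip_width: 85.4
grasp_force: 0.0
```

move_arm:
  targets: [1, 0, 0, 30, 0, 0, -0.123, 1, 0, 0, 30, 0, 0, 0, 1, 0, 0, 30, 0, 0, 0, 1, 0, 0, 20, 0, 0, 0, 1, 0, 0, 0, 0, 0, 0]

```text
clock: 18.53
position: [480.4, 276.6, 187.8]
eef_rot: [0.625, -3.072, 0.005]
force: [0.2, -1.1, -0.2]
grip_width: 85.6
grasp_force: 0.0
```

```bash
python3 - <<'E'
from h import *
s,M=st(); print("yaw",np.degrees(np.arctan2(M[1,0],M[0,0])))
p,W,c=cam("wrist"); save("w6",p)
z=W[...,2]; near=np.linalg.norm(W[...,:2]-[484,279],axis=-1)
T=W[(z>88)&(z<104)&(near<45)]; print("bar",len(T),cv2.minAreaRect(T[:,:2].astype(np.float32)),T.mean(0))
T=W[(z>38)&(z<50)&(near<90)]; print("box",len(T),cv2.minAreaRect(T[:,:2].astype(np.float32)))
E
```

```text
t 18.5333 tcp [480.4 276.6 187.8] q [ 0.13  0.63 -1.13  1.74  0.61  1.19  0.8 ] F [ 0.2 -1.1 -0.2] w 85.6332197296885 gf 0.0
[[-0.92  -0.391 -0.006]
 [-0.391  0.92  -0.005]
 [ 0.007 -0.002 -1.   ]]
yaw -156.9842431500641
bar 1213 ((482.7890625, 280.5981140136719), (49.87351989746094, 16.017343521118164), 20.7309627532959) [481.39176223 279.98286046  93.87628369]
box 9665 ((482.902099609375, 280.6058654785156), (109.4817886352539, 110.22969818115234), 23.94790267944336)
```

View pics/w6.png

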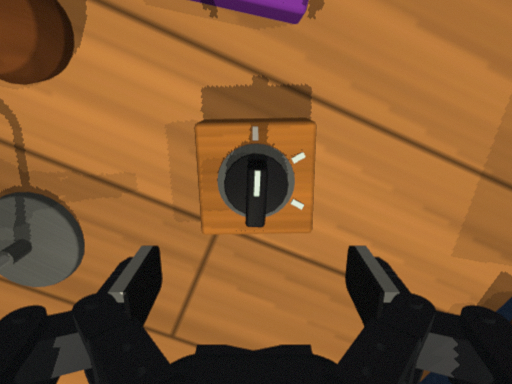

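The wrist view shows the knob at (256,185). Its white line points up at the first mark (255,132), and the other marks are at (298,158) and (297,204), clockwise. This is the wooden box, so it is the right one. Descending over the bar.

move_arm:
  targets: [1, -1.4, 0.8, 30, 0, 0, 0.025, 1, 0, 0, 35, 0, 0, 0, 1, 0, 0, 25, 0, 0, 0, 1, 0, 0, 0, 0, 0, 0, 1, 0, 0, 0, 0, 0, 0]

```text
clock: 19.0
position: [483.1, 280.8, 103.3]
eef_rot: [0.588, -3.086, -0.0]
force: [-0.2, 0.3, 0.8]
grip_width: 85.5
grasp_force: 0.0
```

move_arm:
  targets: [1, 0, 0, 20, 0, 0, 0, 1, 0, 0, 15, 0, 0, 0, 1, 0, 0, 0, 0, 0, 0, 0.3, 0, 0, 0, 0, 0, 0, 0.2, 0, 0, 0, 0, 0, 0]

```text
clock: 19.42
position: [483.5, 281.1, 68.6]
eef_rot: [-0.588, 3.085, 0.001]
force: [-0.2, 0.1, 0.1]
grip_width: 63.8
grasp_force: 0.0
```

move_arm:
  targets: [0, 0, 0, 0, 0, 0, 0, 0, 0, 0, 0, 0, 0, 0, 0, 0, 0, 0, 0, 0, 0, 0, 0, 0, 0, 0, 0, 0, 0, 0, 0, 0, 0, 0, 0]

```text
clock: 19.83
position: [483.4, 280.2, 67.6]
eef_rot: [-0.588, 3.086, -0.001]
force: [0.6, -2.2, 2.5]
grip_width: 15.2
grasp_force: 60.6
```

move_arm:
  targets: [0, 0, 0, 2, 0, 0, 0, 0, 0, 0, 2, 0, 0, 0, 0, 0, 0, 2, 0, 0, 0, 0, 0, 0, 1.5, 0, 0, 0, 0, 0, 0, 0, 0, 0, 0]

```text
clock: 20.25
position: [483.4, 280.3, 59.9]
eef_rot: [-0.588, 3.086, -0.001]
force: [1.5, -3.1, 5.4]
grip_width: 15.1
grasp_force: 61.2
```

move_arm:
  targets: [0, 0, 0, 1, 0, 0, 0, 0, 0, 0, 0, 0, 0, 0]

```text
clock: 20.42
position: [483.5, 280.4, 59.8]
eef_rot: [-0.588, 3.085, -0.002]
force: [-1.6, -4.5, 16.1]
grip_width: 15.0
grasp_force: 62.8
```

move_arm:
  targets: [0, 0, 0, 0, 0, 0, 0.08, 0, 0, 0, 0, 0, 0, 0.08, 0, 0, 0, 0, 0, 0, 0.08, 0, 0, 0, 0, 0, 0, 0.08, 0, 0, 0, 0, 0, 0, 0]

```text
clock: 20.83
position: [483.5, 280.5, 59.8]
eef_rot: [-0.081, 3.139, -0.001]
force: [-2.5, -4.6, 14.6]
grip_width: 15.1
grasp_force: 62.4
```

```bash
python3 -c "
from h import *
s,M=st(); print(s['torque'],np.degrees(np.arctan2(M[1,0],M[0,0])))"
```

```text
t 20.8333 tcp [483.5 280.5  59.8] q [ 0.    0.72 -0.93  1.86  0.72  0.93  0.36] F [-2.5 -4.6 14.6] w 15.051360378004684 gf 62.431050539016724
[[-0.999 -0.051  0.002]
 [-0.051  0.999 -0.   ]
 [-0.002 -0.001 -1.   ]]
[-1.02316589  0.37700619 -0.01580427] -177.05361605716226
```

move_arm:
  targets: [0, 0, 0, 0, 0, 0, 0.08, 0, 0, 0, 0, 0, 0, 0.08, 0, 0, 0, 0, 0, 0, 0.08, 0, 0, 0, 0, 0, 0, 0.08, 0, 0, 0, 0, 0, 0, 0.08]

```text
clock: 21.25
position: [483.5, 280.7, 59.8]
eef_rot: [0.543, 3.093, 0.0]
force: [-0.6, -4.0, 15.3]
grip_width: 15.2
grasp_force: 62.4
```

move_arm:
  targets: [0, 0, 0, 0, 0, 0, 0.08, 0, 0, 0, 0, 0, 0, 0.08, 0, 0, 0, 0, 0, 0, 0.08, 0, 0, 0, 0, 0, 0, 0.04, 0, 0, 0, 0, 0, 0, 0]

```text
clock: 21.67
position: [483.7, 280.8, 59.8]
eef_rot: [0.967, 2.987, 0.001]
force: [-0.5, -3.7, 15.0]
grip_width: 14.7
grasp_force: 62.3
```

```bash
python3 -c "
from h import *
s,M=st(); print(s['torque'],np.degrees(np.arctan2(M[1,0],M[0,0])))"
```

```text
t 21.6667 tcp [483.7 280.8  59.8] q [-0.09  0.66 -0.76  1.87  0.6   0.86 -0.22] F [-0.5 -3.7 15. ] w 14.685086725423236 gf 62.29052782058716
[[-0.81   0.586  0.002]
 [ 0.586  0.81   0.   ]
 [-0.001  0.001 -1.   ]]
[-0.85238636  0.27239517 -0.05203423] 144.12178368401487
```

The tool is at yaw 144°, as planned. I'll let the knob rise, release and lift clear.

move_arm:
  targets: [0, 0, 0, -3, 0, 0, 0, 0, 0, 0, -3, 0, 0, 0, 0, 0, 0, -2.7, 0, 0, 0, 0, 0, 0, 0, 0, 0, 0, 0, 0, 0, 0, 0, 0, 0]

```text
clock: 22.08
position: [483.5, 280.7, 67.5]
eef_rot: [0.963, 2.99, 0.001]
force: [2.9, 0.4, 2.0]
grip_width: 15.1
grasp_force: 60.6
```

move_arm:
  targets: [0.4, 0, 0, 0, 0, 0, 0, 0.6, 0, 0, 0, 0, 0, 0, 0.8, 0, 0, 0, 0, 0, 0, 0.8, 0, 0, 0, 0, 0, 0, 0.8, 0, 0, 0, 0, 0, 0]

```text
clock: 22.5
position: [482.7, 280.4, 67.3]
eef_rot: [-0.963, -2.99, 0.001]
force: [-0.6, -0.1, -0.5]
grip_width: 68.3
grasp_force: 0.0
```

move_arm:
  targets: [0.8, 0, 0, -15, 0, 0, 0, 0.8, 0, 0, -30, 0, 0, 0, 0.8, 0, 0, -35, 0, 0, 0, 0.8, 0, 0, -35, 0, 0, 0, 0.8, 0, 0, 0, 0, 0, 0]

```text
clock: 22.92
position: [484.9, 283.4, 188.8]
eef_rot: [0.961, 2.986, 0.011]
force: [0.8, 1.6, 0.7]
grip_width: 68.5
grasp_force: 0.0
```

```bash
python3 - <<'E'
from h import *
s,M=st()
p,W,c=cam("wrist")
z=W[...,2]; near=np.linalg.norm(W[...,:2]-[484,279],axis=-1)
T=W[(z>84)&(z<104)&(near<45)]; print("bar",len(T),cv2.minAreaRect(T[:,:2].astype(np.float32)),T.mean(0))
T=W[(z>38)&(z<50)&(near<90)]; print("box",len(T),cv2.minAreaRect(T[:,:2].astype(np.float32)))
for n in("scene","top"):
    q,W,c=cam(n); z=W[...,2]; T=W[(z>234)&(z<252)&(np.linalg.norm(W[...,:2]-[467,-150],axis=-1)<35)]; print("head",n,len(T),T.mean(0) if len(T) else 0)
    if n=="scene": a=q
save("e",np.hstack([cv2.resize(p,None,fx=.75,fy=.75),cv2.resize(a,None,fx=.75,fy=.75)]))
E
```

```text
t 22.9167 tcp [484.9 283.4 188.8] q [-0.01  0.52 -0.87  1.74  0.44  1.09 -0.08] F [0.8 1.6 0.7] w 68.50028016170837 gf 0.0
[[-0.812  0.583  0.007]
 [ 0.583  0.812  0.005]
 [-0.003  0.008 -1.   ]]
bar 1221 ((482.6142883300781, 281.41387939453125), (15.395358085632324, 48.979148864746094), 54.352779388427734) [481.5864782  282.33468197  93.80369577]
box 9729 ((483.2607116699219, 281.42547607421875), (110.07100677490234, 109.35224914550781), 24.010202407836914)
head scene 51 [ 473.26385178 -150.8761589   242.72500109]
head top 50 [ 468.18071796 -150.50282161  242.35416617]
```

View pics/e.png

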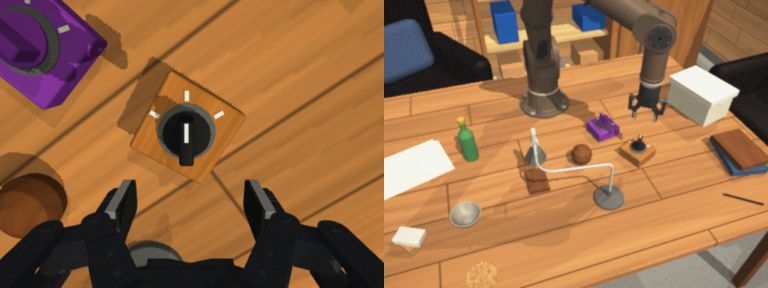

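The knob's line at (187,130) points at the middle mark (187,97), with a turn of about 1.04 rad. The bar top is back at its original height. The head hangs at the ball at (535,140), and the bystanders are where they were. Handing in.

```bash
python3 -c "
from plant import order
print(order.hand_in())"
```

```text
the job is handed in; nothing more can be done
None
```

The lamp head now hangs against the end ball, the knob is up at the next mark (about 1.04 rad), the bystanders look unmoved, and the job was handed in at about 23 s; no verdict was returned.

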